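# Date-stamp a kraft packet and lay it crosswise on the finished pile

## Task

The kraft packet lying on its own still has to be date-stamped: set the small blue self-inking stamp on the bare brown strip at either end of its label, in the middle of the strip with the stamp's long side parallel to the packet's short edge, push the stamp's head right down to its stop, hold it there a moment and let it spring back up, and print on nothing else. Stand the stamp upright on the bare counter again and lay the stamped packet, label up, centred and crosswise on top of the pile of finished packets, so that the layers go on alternating and can be counted. Do not shift the pile, and leave the bell, marker, tape and scissors where they are.

Things in the scene. Friction and masses are not known exactly. Their poses are not given: they have to be found in the camera images.
- packet: packet to be stamped: flat rigid kraft packet lying alone, label up, 62 (x) by 100 (y) by 14 mm thick, about 60 g. Origin: centre of its underside; z up. White label about 27 (x) by 45 (y) mm in the middle of its top; at each end along y is a bare strip 27 mm wide, its middle line at y = +35 or -35 mm. Can be grasped across its 62 mm width (along x)
- strip_a (a point): middle of the packet's bare strip at its +y end, on the top face: x = 0, y = +35, z = 14 mm in the packet's frame; axes as the packet's
- strip_b (a point): middle of the packet's bare strip at its -y end, on the top face: x = 0, y = -35, z = 14 mm in the packet's frame; axes as the packet's
- stamp: self-inking stamp, 140 g. Origin: centre of the underside of its black foot; z up. Foot 28 (x) by 50 (y) mm, 9 mm high; alike both ways round. The head, a blue shell 26 (x) by 47 (y) mm, reaches from 34 to 80 mm, its black crown to 88 mm (head up). Grasp the head across the 26 mm (along x); the foot hangs from it. Print 14 (x) by 34 (y) mm, mid-foot
- stamp_head (a joint): how far the stamp's head is pushed down, m: 0 = up (at rest), 0.014 = at its stop. The spring pushes back with 4 N at the beginning of the stroke and 9.6 N at the stop. The stamp prints wherever it stands when the head goes down more than 9 mm
- stamp_crown (a point): middle of the top face of the stamp's black crown, 88 mm above the foot's underside with the head up, 74 mm at the stop; moves with the head
- pile_low: lowest of the three finished packets in the pile, lying on the counter; size, origin and axes as for packet
- pile_mid: middle packet of the pile, lying crosswise on pile_low; size, origin and axes as for packet; its underside is 14 mm above the counter
- pile_top: top packet of the pile, lying crosswise on pile_mid; size, origin and axes as for packet; its underside is 28 mm and its top face 42 mm above the counter
- bell: bystander: counter bell, white dome on a black base, 74 mm across, 57 mm high; origin: centre of its underside
- marker: bystander: white marker pen with a black cap, 17 x 135 x 16 mm, lying along its y; origin: centre of its underside
- tape: bystander: roll of pale yellow label tape lying flat, 98 mm across, 25 mm high; origin: centre of its underside
- scissors: bystander: scissors with orange handles lying flat, 87 x 199 x 9 mm, long along y; origin: centre of its underside
- copper_pan: fixed copper pan of flour with more packets lying in it, standing in the middle of the counter among the work; about 250 mm across, two side handles, rim about 100 mm and its topmost packets about 160 mm above the counter; origin: centre of its underside. Carry things over it with 170 mm or more under them
Things that resemble listed ones, but are neither listed nor needed, are in the scene too. Several things have the shape of the stamp; the one meant has the colours described above.

How it is judged:
By the outcome, as a careful person would: the job done as asked, in the order asked, and still so for the second after the job is handed in, with the robot touching nothing.
It also fails if it takes over 72 s, if anything falls off the work surface, if the arm or the gripper's body presses on something with over 40 N, if the wrist force passes 120 N, or if a joint passes its speed limit or range.

## Robot

A 6-joint arm with a two-finger parallel gripper is mounted at the origin on a cart in front of the work surface, level with it; the furniture and walls round the work are solid. World frame = base frame: x ahead of the robot, y to its left, z up, the work surface at z = 0. Lengths are in mm, angles in rad, forces in N, time in s.
With the tool pointing down it reaches from about 350 to 775 mm from the base axis. Payload 7.3 kg.
Tool frame: the origin (TCP) lies between the finger pads; the fingertips stand 25 mm ahead of it and the grasp point (between the pads) lies 6 mm ahead of it; z points along the fingers, y is the line along which they close (so a half turn about z gives the same grasp; the last joint's range is limited). The gripper opens to 92 mm and grips with 3 to 60 N. Pads are 19 mm wide; open, the fingers measure 130 mm over their backs; the gripper's body (75 mm by 190 mm) begins 47 mm behind the grasp point.
Start: joints at [-1.325, 0.342, 1.524, -0, 1.275, -0.146], TCP at [200.496, -485.226, 251.741] pointing down, gripper open.
Joint ranges: [-2.53, 2.53], [-0.77, 2.02], [0.04, 2.7], [-1, 4.14], [0.28, 2.66], [-3.11, 3.11]. Speed limits (rad/s): [2.57, 2.57, 3.14, 3.14, 3.14, 3.14].

## Interface

Orientations are given as [roll, pitch, yaw] about the fixed x, y, z axes, in that order (R = Rz(yaw) Ry(pitch) Rx(roll)).
In Python, from plant import bot gives the robot as it stands.
- The arm moves only by the tool play_rows, never from a script. Its argument "commands" is a list of rows, each an object of numbers: "x", "y", "z": the shift along the tool's x, y, z in m; "twist": the turn about the tool's z in degrees. In form: [{"x": .., "y": .., "z": .., "twist": ..}, ...]. A call has exactly 8 rows; each row is the pose to reach, as a shift and turn from the pose commanded when the call began, along the tool's axes at that moment; what a row does not reach only later rows make up. A row lasts 1/10 s, in which the tool goes at most 50 mm and 8.59 degrees, less where a joint would pass 70% of its speed; a pose out of reach is approached as far as the arm can. A call with a gripper value outside its range is refused whole. "jaw" is the closure, from 0 (fully open) to 1 (shut), set as the call begins (left out, the last holds). The fingers move at their own pace and stop on an object; the grip force is fixed at half the most. Time passes only in rows, so rows that repeat a pose let the fingers close, or fill a call up. It gives the time, the measured TCP pose, the force, the opening and the grip force at its end, in the units of the state.
- bot.get_obs(): the state, without advancing time (a new reading comes with each control period).
- bot.capture(name): name is "scene" or "top" or "wrist"; returns a dict with "pixels" (480x640x3 uint8, red, green, blue), "fx", "fy", "cx", "cy" (pixels), "eye" and "rotation" of the camera in the world. Camera axes: x right, y down, z forward; pixel columns grow to the right and rows downward; lengths in mm; the calibration is good to about 2 mm. The wrist camera is an equidistant fisheye: a pixel r from the principal point sees the ray r / f radians off the axis. A picture is of the moment at which its call begins. There is no depth.
- bot.close_job(): hands the job in; it is judged then, once.
The state is a dict: "time": time; "joint_positions": joint angles; "dq": joint speeds; "tau": joint torques, N m; "tool_pos": TCP position; "tcp_rot": TCP orientation; "contact_force": force on the tool from outside, world axes, zero at the start; "moment": the same for the moment, N m; "grip_width": finger opening in mm; "finger_force": force on a finger pad.
Only numpy, scipy, OpenCV 4.12 (cv2) and the standard library are available. Lean on these libraries where they do the work, as an engineer would, in place of code of your own. Each camera call takes 0.05 s, during which the arm holds its last target. There are 200 camera calls.

## Working session

There is one attempt and no reset: what is moved stays moved. The work goes in short steps, Python scripts to look and compute and a tool call to move; the robot and the scene stay as the last step left them, time stands still between calls to the robot, and variables do not carry over. Pictures are saved under pics/ and viewed, at most 10 in all, crops included, and the job is handed in when it is done.

Besides the shell and the picture viewer there is one more tool, called as name(argument=value, ...), one argument or row to a line, values as JSON. play_rows: Moves the arm, as the interface text tells. Its arguments: {"type":"object","properties":{"commands":{"type":"array"},"jaw":{"type":"number"}},"required":["commands"]}

```bash
mkdir -p pics; cat > h.py <<'E'
import numpy as np, cv2
from plant import bot
def cap(n,f):
    c=bot.capture(n); cv2.imwrite(f'pics/{f}.png',cv2.cvtColor(c['pixels'],cv2.COLOR_RGB2BGR))
    np.savez(f'pics/{f}.npz',**{k:np.array(v) for k,v in c.items()}); return c
def px(f,uv,z,fish=False):
    c=np.load(f'pics/{f}.npz'); out=[]
    for u,v in uv:
        a=np.array([(u-c['cx'])/c['fx'],(v-c['cy'])/c['fy'],1.])
        if fish:
            r=np.hypot(a[0],a[1]); s=np.sin(r)/max(r,1e-9); a=np.array([a[0]*s,a[1]*s,np.cos(r)])
        d=c['rotation']@a; e=c['eye']; t=(z-e[2])/d[2]; out.append((e+t*d)[:2])
    return np.round(np.array(out),1)
def proj(f,P,fish=False):
    c=np.load(f'pics/{f}.npz'); p=c['rotation'].T@(np.array(P,float)-c['eye'])
    if fish:
        r=np.hypot(p[0],p[1]); th=np.arctan2(r,p[2]); q=p[:2]/max(r,1e-9)*th
    else: q=p[:2]/p[2]
    return np.round([q[0]*c['fx']+c['cx'],q[1]*c['fy']+c['cy']],1)
E
python3 - <<'E'
from h import *
for n in('top','scene'):
    c=cap(n,n); print(n,c['fx'],c['cx'],c['cy'],c['eye'],c['rotation'])
o=bot.get_obs(); print(o)
E
```

```text
top 519.2841012462127 313.4276810602831 239.28542598569354 [ 310.54387396   58.62558791 1556.28982015] [-3.01272544  0.00950297 -1.5763709 ]
scene 474.49521078947174 313.5631593768128 229.940831493278 [-498.10176334  934.41793216  710.50883477] [-2.00952514 -0.00625913 -2.28795814]
{'time': 0.1, 'joint_positions': array([-1.32500110e+00,  3.42690272e-01,  1.52487781e+00,  1.29127984e-05,
        1.27539158e+00, -1.45999293e-01]), 'dq': array([ 0.00085578, -0.00273485, -0.00132236,  0.00034771, -0.00104189,
        0.00062608]), 'tau': array([ 2.01351693e-03, -4.32003593e+01, -2.44694817e+01,  7.19063985e-02,
        5.26500796e-02, -6.09215317e-05]), 'tool_pos': array([ 200.41904031, -484.90837778,  251.11035747]), 'tcp_rot': array([-3.14024199e+00, -2.11090002e-04,  3.91790605e-01]), 'contact_force': array([-0.44342151, -0.51251634, -0.32201915]), 'moment': array([-0.01164475, -0.02335914, -0.029844  ]), 'finger_force': 0.0, 'grip_width': 91.78025731247408}
```

View pics/top.png

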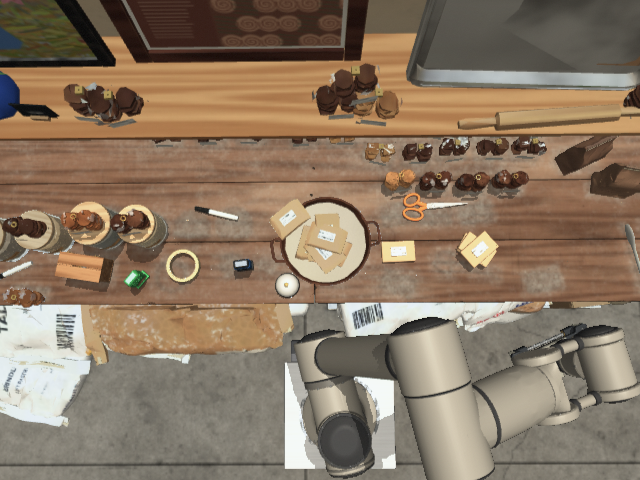

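View pics/scene.png

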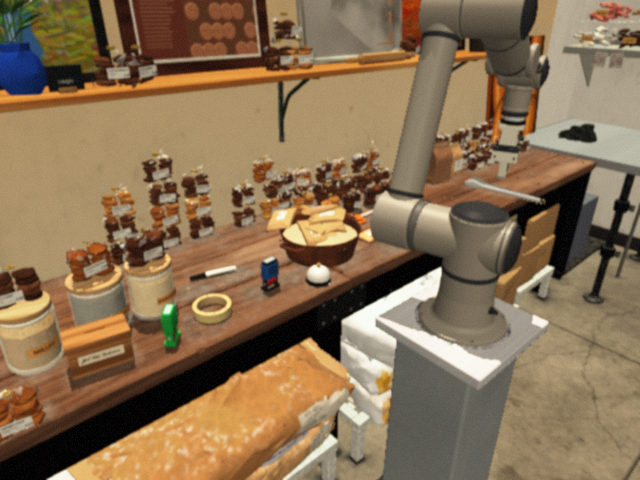

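Blue stamp: top (243,265), scene (270,272). The look-alike is a green stamp at top (136,278). Lone packet: top (398,251), with the pile at (478,250); the packets in the pan at (322,240) don't count. I'll check these in one enlarged crop.

```bash
sed -i "s/^from plant.*/from plant import bot\nfrom scipy.spatial.transform import Rotation as Ro/; s/d=c\['rotation'\]@a/d=Ro.from_euler('xyz',c['rotation']).as_matrix()@a/; s/p=c\['rotation'\].T@/p=Ro.from_euler('xyz',c['rotation']).as_matrix().T@/" h.py
python3 - <<'E'
from h import *
im=cv2.imread('pics/top.png')
a=cv2.resize(im[222:282,370:510],None,fx=5.5,fy=5.5,interpolation=cv2.INTER_CUBIC)
b=cv2.resize(im[245:285,223:303],None,fx=5.5,fy=5.5,interpolation=cv2.INTER_CUBIC)
out=np.zeros((a.shape[0]+b.shape[0],a.shape[1],3),np.uint8); out[:a.shape[0]]=a; out[a.shape[0]:,:b.shape[1]]=b
print(out.shape); cv2.imwrite('pics/crop.png',out)
print(px('top',[(398,251)],14),px('top',[(478,250)],42),px('top',[(243,265)],88), px('top',[(322,240)],100))
E
```

```text
(550, 770, 3)
[[ 473.6 -179.8]] [[ 472.  -409.1]] [[428.7 271.7]] [[497.1  47.2]]
```

View pics/crop.png

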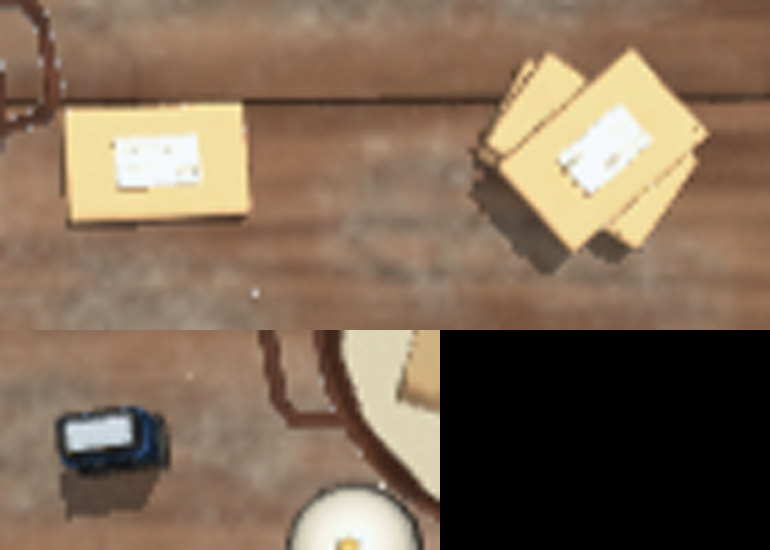

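The crop shows the lone packet with corners near (65,110), (242,102), (249,212) and (70,220). The top pile packet has corners (632,48), (709,133), (577,250) and (500,165). The blue stamp's crown is at about (98,436), with its long side across the image, along world y.

```bash
python3 - <<'E'
from h import *
A=lambda l:[((x+.5)/5.5-.5+370,(y+.5)/5.5-.5+222) for x,y in l]
B=lambda l:[((x+.5)/5.5-.5+223,(y-330+.5)/5.5-.5+245) for x,y in l]
for n,l,z in(('packet',[(65,110),(242,102),(249,212),(70,220)],14),('top',[(632,48),(709,133),(577,250),(500,165)],42)):
    P=px('top',A(l),z); e=[P[(i+1)%4]-P[i] for i in range(4)]
    print(n,P.mean(0),[ (round(np.hypot(*v)),round(np.degrees(np.arctan2(v[1],v[0])))) for v in e])
P=px('top',B([(63,419),(133,415),(133,449),(68,455)]),88);print(P,P.mean(0))
print('scissors tip',px('top',[(466,204),(405,218)],5),'edge',px('top',[(400,303),(243,303)],0),'handle',px('top',[(381,230)],90))
E
```

```text
packet [ 474.05 -179.95] [(96, -88), (60, -178), (97, 92), (60, 1)]
top [ 475.975 -413.7  ] [(60, -140), (96, 130), (60, 40), (96, -49)]
[[440.9 297.3]
 [442.7 261.2]
 [425.1 261. ]
 [422.3 294.5]] [432.75 278.5 ]
scissors tip [[ 616.3 -390.8]
 [ 574.7 -205. ]] edge [[ 319.7 -183.8]
 [ 322.4  283.1]] handle [[ 526.  -121.3]]
```

play_rows(
  commands=[
    {"x":0.05,"y":0,"z":-0.01,"twist":0},
    {"x":0.1,"y":0,"z":-0.02,"twist":-8},
    {"x":0.15,"y":0,"z":-0.03,"twist":-16},
    {"x":0.2,"y":-0.03,"z":-0.03,"twist":-24},
    {"x":0.25,"y":-0.06,"z":-0.03,"twist":-32},
    {"x":0.29,"y":-0.09,"z":-0.03,"twist":-40},
    {"x":0.32,"y":-0.13,"z":-0.03,"twist":-48},
    {"x":0.34,"y":-0.17,"z":-0.03,"twist":-56},
  ],
  jaw=0,
)

```text
time: 0.9
tool_pos: [448.8, -208.8, 281.1]
tcp_rot: [-3.141, -0.0, 1.375]
contact_force: [0.5, 0.4, 0.4]
grip_width: 92.2
finger_force: 0.0
```

```bash
python3 -c "
from h import *
c=cap('wrist','w1'); print(c['fx'],c['cx'],c['cy'],c['eye'],c['rotation'])"
```

```text
371.64829954431775 317.7077362523332 240.13229253898623 [ 463.37695275 -132.16817998  414.68014254] [ 2.84902764e+00  8.76079451e-04 -1.95193889e-01]
```

View pics/w1.png

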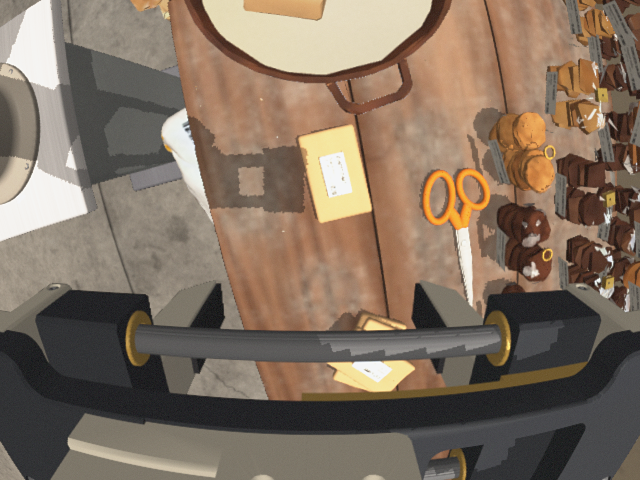

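play_rows(
  commands=[
    {"x":0.045,"y":-0.01,"z":0,"twist":0},
    {"x":0.09,"y":-0.02,"z":0,"twist":-2},
    {"x":0.135,"y":-0.03,"z":0,"twist":-4},
    {"x":0.18,"y":-0.042,"z":0,"twist":-6},
    {"x":0.225,"y":-0.053,"z":0,"twist":-8},
    {"x":0.27,"y":-0.063,"z":0,"twist":-10},
    {"x":0.315,"y":-0.074,"z":0,"twist":-11},
    {"x":0.36,"y":-0.085,"z":0,"twist":-11.2},
  ],
)

```text
time: 1.75
tool_pos: [436.3, 160.6, 281.6]
tcp_rot: [-3.141, 0.0, 1.564]
contact_force: [0.8, 0.3, 0.1]
grip_width: 91.7
finger_force: 0.0
```

play_rows(
  commands=[
    {"x":0.04,"y":-0.01,"z":0,"twist":0},
    {"x":0.08,"y":-0.015,"z":0,"twist":0},
    {"x":0.11,"y":-0.015,"z":0.03,"twist":0},
    {"x":0.116,"y":-0.006,"z":0.06,"twist":0},
    {"x":0.116,"y":-0.006,"z":0.09,"twist":0},
    {"x":0.116,"y":-0.006,"z":0.1,"twist":0},
    {"x":0.116,"y":-0.006,"z":0.1,"twist":0},
    {"x":0.116,"y":-0.006,"z":0.1,"twist":0},
  ],
)

```text
time: 2.55
tool_pos: [432.1, 274.9, 182.8]
tcp_rot: [3.14, -0.001, 1.564]
contact_force: [0.2, -0.3, -0.5]
grip_width: 91.9
finger_force: 0.0
```

```bash
python3 -c "
from h import *
cap('wrist','w2')
P=px('w1',[(299,134),(353,124),(372,212),(317,223)],14,True);print(P,P.mean(0))
print(proj('w2',[432,277,88],True),proj('w2',[432,277,0],True))"
```

```text
[[ 443.  -130.9]
 [ 501.5 -131.2]
 [ 505.1 -230.2]
 [ 442.7 -230.8]] [ 473.075 -180.775]
[318.5 251. ] [318.2 219.2]
```

View pics/w2.png

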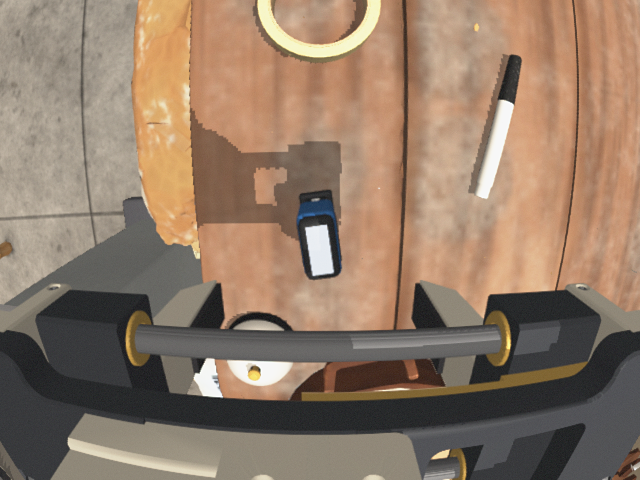

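The picture shows the stamp's crown corners near (298,219), (331,214), (342,275) and (308,278), turned about 7° clockwise. The bell, at (258,350), is well clear of the fingers.

```bash
python3 -c "
from h import *
P=px('w2',[(298,220),(332,214),(342,274),(308,278)],88,True);print(P,P.mean(0))
for i,j in((0,3),(1,2)): v=P[i]-P[j];print(np.hypot(*v),np.degrees(np.arctan2(v[1],v[0])))
v=P[1]-P[0];print(np.degrees(np.arctan2(v[1],v[0])))
P=px('w2',[(302,193),(330,190)],9,True);print(P)
P=px('w2',[(259,350)],57,True);print('bell',P)
print(bot.get_obs()['tool_pos'],bot.get_obs()['tcp_rot'])"
```

```text
[[419.2 297.7]
 [440.7 301.4]
 [447.5 260.8]
 [424.9 258.1]] [433.075 279.5  ]
40.008124174972224 98.19086137646337
41.16551955216887 99.50808560046096
9.764557879888383
[[418.6 301.8]
 [442.  304.2]]
bell [[381.9 179.6]]
[432.35905171 275.02774191 183.21922811] [ 3.13913043e+00 -9.99005898e-04  1.56399572e+00]
```

play_rows(
  commands=[
    {"x":0.004,"y":0.001,"z":0.02,"twist":-5},
    {"x":0.004,"y":0.001,"z":0.05,"twist":-9},
    {"x":0.004,"y":0.001,"z":0.08,"twist":-9},
    {"x":0.004,"y":0.001,"z":0.105,"twist":-9},
    {"x":0.004,"y":0.001,"z":0.117,"twist":-9},
    {"x":0.004,"y":0.001,"z":0.117,"twist":-9},
    {"x":0.004,"y":0.001,"z":0.117,"twist":-9},
    {"x":0.004,"y":0.001,"z":0.117,"twist":-9},
  ],
)

```text
time: 3.4
tool_pos: [433.5, 279.4, 66.2]
tcp_rot: [3.139, -0.001, 1.722]
contact_force: [-0.2, -1.3, -0.2]
grip_width: 92.0
finger_force: 0.0
```

play_rows(
  commands=[
    {"x":0,"y":0,"z":0,"twist":0},
    {"x":0,"y":0,"z":0,"twist":0},
    {"x":0,"y":0,"z":0,"twist":0},
    {"x":0,"y":0,"z":0,"twist":0},
    {"x":0,"y":0,"z":0,"twist":0},
    {"x":0,"y":0,"z":0,"twist":0},
    {"x":0,"y":0,"z":0,"twist":0},
    {"x":0,"y":0,"z":0,"twist":0},
  ],
  jaw=1,
)

```text
time: 4.2
tool_pos: [432.5, 278.9, 64.6]
tcp_rot: [-3.142, 0.0, 1.722]
contact_force: [-0.3, 0.2, 1.2]
grip_width: 32.6
finger_force: 0.0
```

play_rows(
  commands=[
    {"x":0,"y":0,"z":0,"twist":0},
    {"x":0,"y":0,"z":0,"twist":0},
    {"x":0,"y":0,"z":0,"twist":0},
    {"x":0,"y":0,"z":0,"twist":0},
    {"x":0,"y":0,"z":-0.01,"twist":0},
    {"x":0,"y":0,"z":-0.03,"twist":0},
    {"x":0,"y":0,"z":-0.05,"twist":0},
    {"x":0,"y":0,"z":-0.05,"twist":0},
  ],
)

```text
time: 5.0
tool_pos: [433.9, 279.7, 117.5]
tcp_rot: [3.136, -0.001, 1.722]
contact_force: [-0.1, 0.2, -2.0]
grip_width: 25.7
finger_force: 30.0
```

play_rows(
  commands=[
    {"x":0,"y":0,"z":-0.04,"twist":0},
    {"x":0,"y":0,"z":-0.085,"twist":0},
    {"x":0,"y":0,"z":-0.13,"twist":0},
    {"x":0,"y":0,"z":-0.172,"twist":0},
    {"x":-0.03,"y":0,"z":-0.172,"twist":0},
    {"x":-0.07,"y":0,"z":-0.172,"twist":0},
    {"x":-0.11,"y":0,"z":-0.172,"twist":0},
    {"x":-0.15,"y":0,"z":-0.172,"twist":0},
  ],
)

```text
time: 5.8
tool_pos: [454.7, 129.3, 286.0]
tcp_rot: [-3.141, 0.0, 1.722]
contact_force: [0.5, -0.3, -2.2]
grip_width: 25.9
finger_force: 30.0
```

play_rows(
  commands=[
    {"x":-0.043,"y":-0.004,"z":0,"twist":8},
    {"x":-0.086,"y":-0.008,"z":0,"twist":16},
    {"x":-0.13,"y":-0.013,"z":0,"twist":24},
    {"x":-0.173,"y":-0.017,"z":0,"twist":32},
    {"x":-0.216,"y":-0.021,"z":0,"twist":40},
    {"x":-0.26,"y":-0.026,"z":0,"twist":48},
    {"x":-0.303,"y":-0.03,"z":0,"twist":56},
    {"x":-0.345,"y":-0.035,"z":0,"twist":64},
  ],
)

```text
time: 6.6
tool_pos: [471.9, -217.4, 285.9]
tcp_rot: [-3.141, 0.0, 0.599]
contact_force: [-0.6, 0.4, -1.4]
grip_width: 25.9
finger_force: 30.0
```

play_rows(
  commands=[
    {"x":0,"y":0,"z":0,"twist":8},
    {"x":0,"y":0,"z":0,"twist":16},
    {"x":0,"y":0,"z":0.03,"twist":24},
    {"x":0,"y":0,"z":0.06,"twist":32},
    {"x":0,"y":0,"z":0.09,"twist":33.5},
    {"x":0,"y":0,"z":0.12,"twist":33.5},
    {"x":0,"y":0,"z":0.12,"twist":33.5},
    {"x":0,"y":0,"z":0.12,"twist":33.5},
  ],
)

```text
time: 7.4
tool_pos: [472.2, -215.6, 166.7]
tcp_rot: [-3.141, 0.001, 0.02]
contact_force: [0.1, -0.9, -1.0]
grip_width: 26.1
finger_force: 30.0
```

```bash
python3 -c "
from h import *
c=cap('wrist','w3'); o=bot.get_obs(); print(o['tool_pos'],o['tcp_rot'],o['joint_positions'],c['eye'])
im=cv2.imread('pics/w3.png'); cv2.imwrite('pics/w3.png',im)"
```

```text
[ 472.86320496 -216.03008935  167.71665022] [ 3.14072807e+00 -1.13738929e-03  2.01380895e-02] [-5.75989353e-01  4.16171238e-01  1.66203664e+00 -8.80301711e-05
  1.06195815e+00  9.74712207e-01] [ 549.89505999 -214.12373042  300.1861445 ]
```

View pics/w3.png

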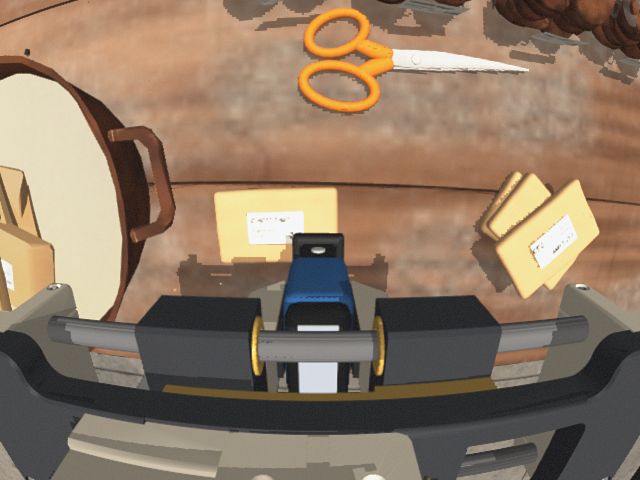

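The picture shows the stamp hanging straight, with the foot's front edge at (293,237)–(342,235). Packet corners are (216,192), (336,188) and (219,262); the pile's top corners are (580,180), (598,233), (526,297) and (496,247).

```bash
python3 -c "
from h import *
F=px('w3',[(293,237),(342,235)],110,True);print('foot',F,F.mean(0))
P=px('w3',[(216,192),(336,188),(219,262)],14,True);print(P, (P[1]+P[2])/2)
for v in(P[1]-P[0],P[2]-P[0]):print(np.hypot(*v),np.degrees(np.arctan2(v[1],v[0])))
Q=px('w3',[(580,180),(598,233),(526,297),(496,247)],42,True);print(Q,Q.mean(0))
for i in range(4): v=Q[(i+1)%4]-Q[i];print(np.hypot(*v),np.degrees(np.arctan2(v[1],v[0])))
"
```

```text
foot [[ 493.7 -201.9]
 [ 495.3 -228. ]] [ 494.5  -214.95]
[[ 501.5 -133.7]
 [ 505.7 -229. ]
 [ 442.2 -133.1]] [ 473.95 -181.05]
95.3925049466676 -87.47653035987925
59.303035335469986 179.4202985724961
[[ 528.6 -433.6]
 [ 483.5 -466.8]
 [ 423.9 -396.8]
 [ 468.8 -356.8]] [ 476.2 -413.5]
56.00223209837266 -143.64165822074304
91.93562965466654 130.41202187592754
60.133268662197324 41.69684082111745
97.33591320781863 -52.094040078980676
```

play_rows(
  commands=[
    {"x":0.002,"y":0,"z":0.025,"twist":0},
    {"x":0.004,"y":0,"z":0.05,"twist":0},
    {"x":0.004,"y":0,"z":0.07,"twist":0},
    {"x":0.004,"y":0,"z":0.078,"twist":0},
    {"x":0.004,"y":0,"z":0.078,"twist":0},
    {"x":0.004,"y":0,"z":0.078,"twist":0},
    {"x":0.004,"y":0,"z":0.078,"twist":0},
    {"x":0.004,"y":0,"z":0.078,"twist":0},
  ],
)

```text
time: 8.25
tool_pos: [476.8, -215.9, 89.8]
tcp_rot: [3.14, -0.002, 0.02]
contact_force: [0.4, -0.2, -0.9]
grip_width: 26.0
finger_force: 30.0
```

```bash
python3 -c "
from h import *
c=cap('wrist','w4'); o=bot.get_obs(); print(o['tool_pos'],o['tcp_rot'],o['contact_force'])
im=cv2.imread('pics/w4.png'); cv2.imwrite('pics/w4c.png',cv2.resize(im[150:400,160:480],None,fx=2.4,fy=2.4,interpolation=cv2.INTER_CUBIC))"
```

```text
[ 476.70394043 -215.84412378   89.54560983] [ 3.14061006e+00 -1.30860924e-03  2.01067590e-02] [-0.78348048  0.08158988 -1.28089173]
```

View pics/w4c.png

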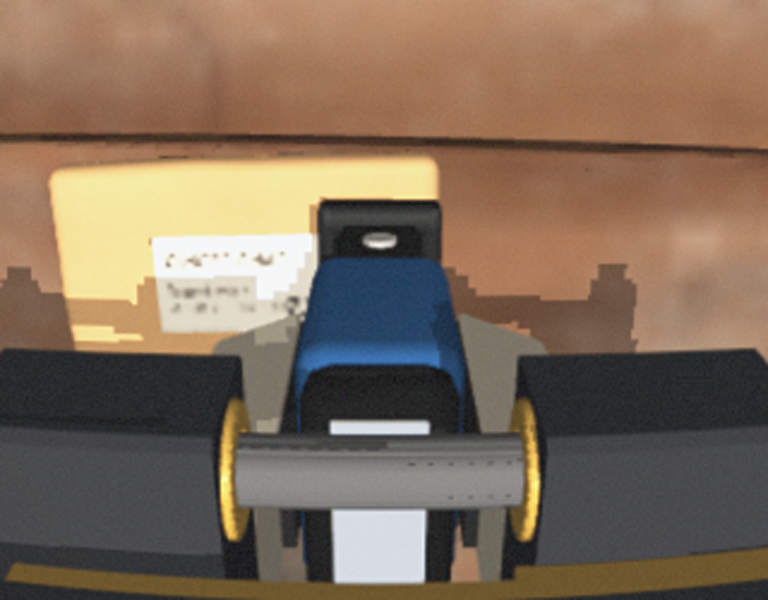

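```bash
python3 -c "
from h import *
k=lambda l:[(160+x/2.4,150+y/2.4) for x,y in l]
F=px('w4',k([(319,203),(441,203)]),32.5,True);print('foot',F,F.mean(0))
P=px('w4',k([(52,170),(437,158)]),14,True);print('packet far corners',P)
L=px('w4',k([(152,238),(165,332)]),14,True);print('label left edge',L)
"
```

```text
foot [[ 499.6 -202.2]
 [ 500.1 -229.4]] [ 499.85 -215.8 ]
packet far corners [[ 501.8 -132.9]
 [ 506.2 -229.5]]
label left edge [[ 484.3 -158.6]
 [ 458.5 -160.4]]
```

play_rows(
  commands=[
    {"x":0,"y":0.0005,"z":0.003,"twist":-1},
    {"x":0,"y":0.0005,"z":0.007,"twist":-1},
    {"x":0,"y":0.0005,"z":0.01,"twist":-1},
    {"x":0,"y":0.0005,"z":0.013,"twist":-1},
    {"x":0,"y":0.0005,"z":0.016,"twist":-1},
    {"x":0,"y":0.0005,"z":0.019,"twist":-1},
    {"x":0,"y":0.0005,"z":0.0225,"twist":-1},
    {"x":0,"y":0.0005,"z":0.0225,"twist":-1},
  ],
)

```text
time: 9.1
tool_pos: [476.2, -216.1, 66.4]
tcp_rot: [3.142, 0.0, 0.037]
contact_force: [-3.3, 1.5, 7.8]
grip_width: 26.1
finger_force: 30.0
```

play_rows(
  commands=[
    {"x":0,"y":0,"z":0.001,"twist":0},
    {"x":0,"y":0,"z":0.002,"twist":0},
    {"x":0,"y":0,"z":0.0025,"twist":0},
    {"x":0,"y":0,"z":0.0025,"twist":0},
    {"x":0,"y":0,"z":0.0025,"twist":0},
    {"x":0,"y":0,"z":0.0025,"twist":0},
    {"x":0,"y":0,"z":0.0025,"twist":0},
    {"x":0,"y":0,"z":0.0025,"twist":0},
  ],
)

```text
time: 9.9
tool_pos: [476.2, -216.1, 64.5]
tcp_rot: [3.141, 0.0, 0.037]
contact_force: [-4.3, 1.8, 9.6]
grip_width: 26.2
finger_force: 30.0
```

play_rows(
  commands=[
    {"x":0,"y":0,"z":0.001,"twist":0},
    {"x":0,"y":0,"z":0.0015,"twist":0},
    {"x":0,"y":0,"z":0.002,"twist":0},
    {"x":0,"y":0,"z":0.002,"twist":0},
    {"x":0,"y":0,"z":0.002,"twist":0},
    {"x":0,"y":0,"z":0.002,"twist":0},
    {"x":0,"y":0,"z":0.002,"twist":0},
    {"x":0,"y":0,"z":0.002,"twist":0},
  ],
)

```text
time: 10.7
tool_pos: [476.2, -216.1, 64.3]
tcp_rot: [3.141, -0.001, 0.038]
contact_force: [-7.6, 3.5, 27.1]
grip_width: 25.7
finger_force: 30.0
```

play_rows(
  commands=[
    {"x":0,"y":0,"z":-0.003,"twist":0},
    {"x":0,"y":0,"z":-0.007,"twist":0},
    {"x":0,"y":0,"z":-0.011,"twist":0},
    {"x":0,"y":0,"z":-0.015,"twist":0},
    {"x":0,"y":0,"z":-0.0175,"twist":0},
    {"x":0,"y":0,"z":-0.0175,"twist":0},
    {"x":0,"y":0,"z":-0.03,"twist":0},
    {"x":0,"y":0,"z":-0.06,"twist":0},
  ],
)

```text
time: 11.5
tool_pos: [474.9, -215.2, 120.3]
tcp_rot: [-3.138, 0.005, 0.037]
contact_force: [0.3, -0.2, -0.7]
grip_width: 26.1
finger_force: 30.0
```

```bash
python3 -c "
from h import *
c=cap('wrist','w5'); o=bot.get_obs(); print(o['tool_pos'],o['tcp_rot'],o['contact_force'])
F=[proj('w5',p,True) for p in([474,-181,14],[475,-216,14])];print(F)"
```

```text
[ 477.8525274  -216.92760398  126.35765487] [ 3.13891863 -0.00383804  0.0376285 ] [ 2.24517572 -1.58444089  3.43465948]
[array([268.1, 245.9]), array([319.5, 246.5])]
```

play_rows(
  commands=[
    {"x":0.0,"y":0.0,"z":-0.03,"twist":0},
    {"x":0.02,"y":0.035,"z":-0.04,"twist":0},
    {"x":0.041,"y":0.0755,"z":-0.04,"twist":0},
    {"x":0.041,"y":0.0755,"z":-0.02,"twist":0},
    {"x":0.041,"y":0.0755,"z":0.01,"twist":0},
    {"x":0.041,"y":0.0755,"z":0.03,"twist":0},
    {"x":0.041,"y":0.0755,"z":0.04,"twist":0},
    {"x":0.041,"y":0.0755,"z":0.04,"twist":0},
  ],
)

```text
time: 12.35
tool_pos: [519.6, -289.6, 80.7]
tcp_rot: [-3.14, 0.002, 0.038]
contact_force: [-0.6, 0.6, -0.9]
grip_width: 26.2
finger_force: 30.0
```

play_rows(
  commands=[
    {"x":0,"y":0,"z":0.005,"twist":0},
    {"x":0,"y":0,"z":0.01,"twist":0},
    {"x":0,"y":0,"z":0.013,"twist":0},
    {"x":0,"y":0,"z":0.0145,"twist":0},
    {"x":0,"y":0,"z":0.0145,"twist":0},
    {"x":0,"y":0,"z":0.0145,"twist":0},
    {"x":0,"y":0,"z":0.0145,"twist":0},
    {"x":0,"y":0,"z":0.0145,"twist":0},
  ],
)

```text
time: 13.15
tool_pos: [520.2, -290.0, 67.4]
tcp_rot: [3.141, -0.0, 0.037]
contact_force: [-0.1, 0.2, -1.0]
grip_width: 26.2
finger_force: 30.0
```

play_rows(
  commands=[
    {"x":0,"y":0,"z":0.001,"twist":0},
    {"x":0,"y":0,"z":0.002,"twist":0},
    {"x":0,"y":0,"z":0.002,"twist":0},
    {"x":0,"y":0,"z":0.002,"twist":0},
    {"x":0,"y":0,"z":0.002,"twist":0},
    {"x":0,"y":0,"z":0.002,"twist":0},
    {"x":0,"y":0,"z":0.002,"twist":0},
    {"x":0,"y":0,"z":0.002,"twist":0},
  ],
)

```text
time: 13.95
tool_pos: [520.1, -290.0, 65.2]
tcp_rot: [3.141, -0.0, 0.038]
contact_force: [0.7, -0.1, -1.4]
grip_width: 25.8
finger_force: 30.0
```

play_rows(
  commands=[
    {"x":0,"y":0,"z":0.0005,"twist":0},
    {"x":0,"y":0,"z":0.001,"twist":0},
    {"x":0,"y":0,"z":0.0015,"twist":0},
    {"x":0,"y":0,"z":0.0015,"twist":0},
    {"x":0,"y":0,"z":0.0015,"twist":0},
    {"x":0,"y":0,"z":0.0015,"twist":0},
    {"x":0,"y":0,"z":0.0015,"twist":0},
    {"x":0,"y":0,"z":0.0015,"twist":0},
  ],
)

```text
time: 14.75
tool_pos: [520.2, -290.0, 63.8]
tcp_rot: [3.141, -0.0, 0.037]
contact_force: [-1.5, 1.1, 5.0]
grip_width: 25.7
finger_force: 30.0
```

play_rows(
  commands=[
    {"x":0,"y":0,"z":-0.0007,"twist":0},
    {"x":0,"y":0,"z":-0.0007,"twist":0},
    {"x":0,"y":0,"z":-0.0007,"twist":0},
    {"x":0,"y":0,"z":-0.0007,"twist":0},
    {"x":0,"y":0,"z":-0.0007,"twist":0},
    {"x":0,"y":0,"z":-0.0007,"twist":0},
    {"x":0,"y":0,"z":-0.0007,"twist":0},
    {"x":0,"y":0,"z":-0.0007,"twist":0},
  ],
)

```text
time: 15.55
tool_pos: [520.2, -290.0, 64.4]
tcp_rot: [3.141, -0.0, 0.037]
contact_force: [-1.7, -0.4, 3.9]
grip_width: 25.8
finger_force: 30.0
```

play_rows(
  commands=[
    {"x":0,"y":0,"z":0,"twist":0},
    {"x":0,"y":0,"z":0,"twist":0},
    {"x":0,"y":0,"z":0,"twist":0},
    {"x":0,"y":0,"z":0,"twist":0},
    {"x":0,"y":0,"z":0,"twist":0},
    {"x":0,"y":0,"z":0,"twist":0},
    {"x":0,"y":0,"z":0,"twist":0},
    {"x":0,"y":0,"z":0,"twist":0},
  ],
  jaw=0.5,
)

```text
time: 16.35
tool_pos: [520.1, -290.0, 64.4]
tcp_rot: [3.142, -0.0, 0.037]
contact_force: [-0.3, 0.2, 0.9]
grip_width: 45.9
finger_force: 0.0
```

play_rows(
  commands=[
    {"x":0,"y":0,"z":-0.02,"twist":0},
    {"x":0,"y":0,"z":-0.05,"twist":0},
    {"x":0,"y":0,"z":-0.09,"twist":0},
    {"x":0,"y":0,"z":-0.13,"twist":0},
    {"x":0,"y":-0.02,"z":-0.14,"twist":-8},
    {"x":-0.02,"y":-0.05,"z":-0.14,"twist":-16},
    {"x":-0.042,"y":-0.08,"z":-0.14,"twist":-24},
    {"x":-0.042,"y":-0.109,"z":-0.14,"twist":-32},
  ],
)

```text
time: 17.15
tool_pos: [471.8, -181.5, 204.5]
tcp_rot: [-3.141, 0.001, 0.601]
contact_force: [-0.1, 0.3, -0.4]
grip_width: 45.7
finger_force: 0.0
```

play_rows(
  commands=[
    {"x":0,"y":0,"z":0,"twist":-8},
    {"x":0,"y":0,"z":0,"twist":-16},
    {"x":0,"y":0,"z":0,"twist":-24},
    {"x":0,"y":0,"z":0,"twist":-32},
    {"x":0,"y":0,"z":0,"twist":-40},
    {"x":0,"y":0,"z":0,"twist":-48},
    {"x":0,"y":0,"z":0,"twist":-56},
    {"x":0,"y":0,"z":0,"twist":-58},
  ],
  jaw=0,
)

```text
time: 17.95
tool_pos: [474.0, -182.6, 204.5]
tcp_rot: [3.142, 0.0, 1.613]
contact_force: [-0.5, -0.6, -0.1]
grip_width: 91.6
finger_force: 0.0
```

```bash
python3 -c "
from h import *
c=cap('wrist','w6'); o=bot.get_obs(); print(o['tool_pos'],o['tcp_rot'],o['contact_force'],o['joint_positions'][5])
im=cv2.imread('pics/w6.png'); cv2.imwrite('pics/w6c.png',cv2.resize(im[60:400,110:540],None,fx=1.75,fy=1.75,interpolation=cv2.INTER_CUBIC))"
```

```text
[ 474.02685413 -182.63254298  204.50941193] [3.14144428e+00 1.72976775e-04 1.61191829e+00] [ 0.26672163 -0.68568354 -0.66158479] -0.5597720091008854
```

View pics/w6c.png

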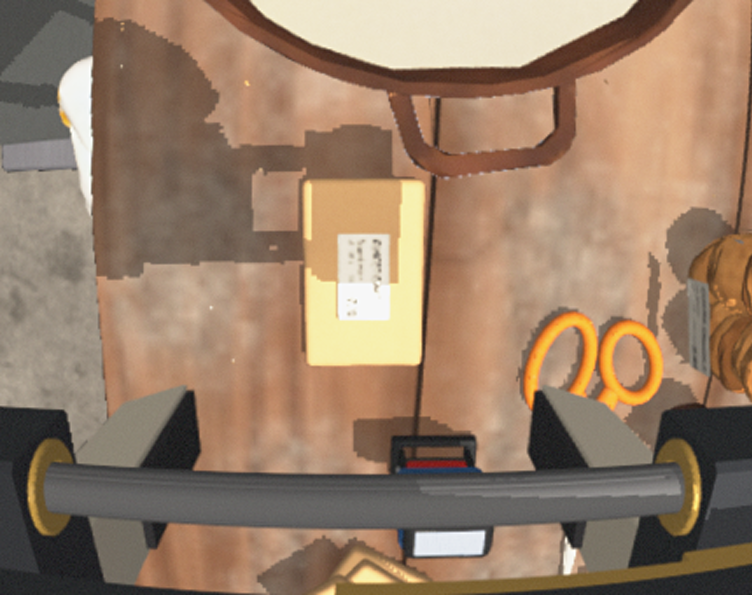

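The packet hasn't moved: crop corners (303,181), (425,181), (421,365), (308,366). The stamp stands upright at (437,490). I'll check numerically for ink contrast in the strip and recompute the packet's pose.

```bash
python3 -c "
from h import *
P=px('w6',[(110+x/1.75,60+y/1.75) for x,y in[(303,181),(425,181),(421,365),(308,366)]],14,True);print(P,P.mean(0))
for i in range(4): v=P[(i+1)%4]-P[i];print(np.hypot(*v),np.degrees(np.arctan2(v[1],v[0])))
im=cv2.imread('pics/w6.png')
for f in('w6','w3'):
  im=cv2.imread(f'pics/{f}.png')
  for y in(-195,-200,-204,-208,-212,-216,-220,-224,-228):
    print(f,y,[im[int(round(q[1])),int(round(q[0]))].tolist() for q in(proj(f,[x,y,14],True) for x in(455,465,475,485,495,500))])
"
```

```text
[[ 441.  -133.6]
 [ 501.7 -131.1]
 [ 506.  -228.6]
 [ 445.6 -231.8]] [ 473.575 -181.275]
60.751460887784404 2.3584602761347075
97.59477445027474 -87.47474559992673
60.48470881140123 -176.96729738382302
98.30768026965139 92.68195584154141
w6 -195 [[175, 239, 247], [243, 246, 246], [247, 247, 247], [248, 247, 247], [176, 239, 247], [178, 240, 247]]
w6 -200 [[173, 239, 247], [224, 234, 236], [247, 247, 247], [248, 247, 247], [175, 239, 247], [178, 241, 247]]
w6 -204 [[172, 238, 247], [242, 245, 246], [246, 245, 246], [184, 241, 247], [175, 239, 247], [177, 240, 247]]
w6 -208 [[172, 238, 247], [175, 240, 247], [177, 240, 247], [171, 239, 247], [172, 237, 247], [175, 240, 247]]
w6 -212 [[171, 238, 247], [172, 239, 247], [174, 240, 247], [172, 239, 247], [172, 238, 247], [175, 239, 247]]
w6 -216 [[174, 239, 247], [173, 239, 247], [172, 239, 247], [176, 240, 247], [170, 238, 247], [174, 240, 247]]
w6 -220 [[173, 238, 247], [173, 239, 247], [176, 239, 247], [174, 240, 247], [173, 238, 247], [174, 239, 247]]
w6 -224 [[172, 237, 247], [173, 237, 247], [173, 238, 247], [173, 239, 247], [170, 23
[... 394 characters left out ...]
241, 243], [165, 233, 245], [157, 228, 245], [161, 230, 245]]
w3 -208 [[31, 29, 26], [63, 64, 64], [161, 230, 245], [163, 233, 245], [155, 228, 245], [160, 229, 246]]
w3 -212 [[160, 168, 171], [61, 61, 61], [162, 231, 245], [165, 233, 246], [154, 226, 245], [160, 229, 245]]
w3 -216 [[157, 164, 168], [63, 64, 64], [163, 234, 245], [161, 231, 245], [157, 227, 246], [157, 228, 245]]
w3 -220 [[171, 176, 182], [65, 65, 66], [163, 232, 245], [159, 230, 245], [156, 227, 246], [160, 227, 246]]
w3 -224 [[30, 27, 29], [62, 60, 61], [164, 230, 245], [160, 230, 246], [156, 228, 245], [160, 230, 245]]
w3 -228 [[34, 34, 32], [59, 60, 62], [154, 226, 246], [150, 221, 246], [146, 221, 245], [151, 222, 245]]
```

No ink is drawn in the image. The force jump at the rigid stop (9.6 to 27 N with no travel) and the matching heights do confirm a full stroke, so I carry on to grasp the packet.

play_rows(
  commands=[
    {"x":0,"y":0,"z":0.04,"twist":0},
    {"x":0,"y":0,"z":0.08,"twist":0},
    {"x":0,"y":0,"z":0.12,"twist":0},
    {"x":0,"y":0,"z":0.15,"twist":0},
    {"x":0,"y":0,"z":0.17,"twist":0},
    {"x":0,"y":0,"z":0.176,"twist":0},
    {"x":0,"y":0,"z":0.176,"twist":0},
    {"x":0,"y":0,"z":0.176,"twist":0},
  ],
)

```text
time: 18.8
tool_pos: [474.8, -183.0, 29.4]
tcp_rot: [3.14, 0.001, 1.608]
contact_force: [0.6, 0.3, 0.3]
grip_width: 92.1
finger_force: 0.0
```

play_rows(
  commands=[
    {"x":0,"y":0,"z":0,"twist":0},
    {"x":0,"y":0,"z":0,"twist":0},
    {"x":0,"y":0,"z":0,"twist":0},
    {"x":0,"y":0,"z":0,"twist":0},
    {"x":0,"y":0,"z":0,"twist":0},
    {"x":0,"y":0,"z":0,"twist":0},
    {"x":0,"y":0,"z":0,"twist":0},
    {"x":0,"y":0,"z":0,"twist":0},
  ],
  jaw=1,
)

```text
time: 19.6
tool_pos: [474.2, -182.8, 28.7]
tcp_rot: [3.141, 0.0, 1.608]
contact_force: [-0.7, 0.3, 5.5]
grip_width: 61.8
finger_force: 30.0
```

play_rows(
  commands=[
    {"x":0,"y":0,"z":-0.01,"twist":0},
    {"x":0,"y":0,"z":-0.035,"twist":0},
    {"x":0,"y":0,"z":-0.07,"twist":0},
    {"x":0,"y":0,"z":-0.105,"twist":0},
    {"x":0,"y":0,"z":-0.14,"twist":0},
    {"x":-0.03,"y":-0.001,"z":-0.145,"twist":0},
    {"x":-0.065,"y":-0.002,"z":-0.145,"twist":0},
    {"x":-0.1,"y":-0.003,"z":-0.145,"twist":0},
  ],
)

```text
time: 20.4
tool_pos: [474.9, -283.6, 174.5]
tcp_rot: [3.141, 0.001, 1.609]
contact_force: [0.3, -0.4, -1.3]
grip_width: 61.5
finger_force: 30.0
```

play_rows(
  commands=[
    {"x":-0.035,"y":-0.001,"z":0,"twist":7},
    {"x":-0.07,"y":-0.003,"z":0,"twist":14},
    {"x":-0.105,"y":-0.004,"z":0,"twist":21},
    {"x":-0.1315,"y":-0.0048,"z":0,"twist":28},
    {"x":-0.1315,"y":-0.0048,"z":0,"twist":36},
    {"x":-0.1315,"y":-0.0048,"z":0,"twist":44},
    {"x":-0.1315,"y":-0.0048,"z":0.02,"twist":51.8},
    {"x":-0.1315,"y":-0.0048,"z":0.04,"twist":51.8},
  ],
)

```text
time: 21.2
tool_pos: [475.0, -414.5, 133.7]
tcp_rot: [3.14, -0.0, 0.7]
contact_force: [-0.8, -0.5, -0.6]
grip_width: 61.4
finger_force: 30.0
```

play_rows(
  commands=[
    {"x":0,"y":0,"z":0,"twist":0},
    {"x":0,"y":0,"z":0,"twist":0},
    {"x":0,"y":0,"z":0,"twist":0},
    {"x":0,"y":0,"z":0,"twist":0},
    {"x":0,"y":0,"z":0,"twist":0},
    {"x":0,"y":0,"z":0,"twist":0},
    {"x":0,"y":0,"z":0,"twist":0},
    {"x":0,"y":0,"z":0,"twist":0},
  ],
)

```text
time: 22.0
tool_pos: [475.0, -414.3, 133.5]
tcp_rot: [3.141, 0.0, 0.704]
contact_force: [0.2, -0.3, -0.8]
grip_width: 61.7
finger_force: 30.0
```

```bash
python3 -c "
from h import *
c=cap('wrist','w7'); o=bot.get_obs(); print(o['tool_pos'],o['tcp_rot'],o['contact_force'],o['grip_width'])
im=cv2.imread('pics/w7.png'); cv2.imwrite('pics/w7c.png',cv2.resize(im[80:420,110:540],None,fx=1.75,fy=1.75,interpolation=cv2.INTER_CUBIC))"
```

```text
[ 474.95322564 -414.27346182  133.45279639] [3.14153599e+00 5.30163025e-05 7.04227528e-01] [ 0.70980068  0.73837916 -0.46573617] 61.26019854527253
```

View pics/w7c.png

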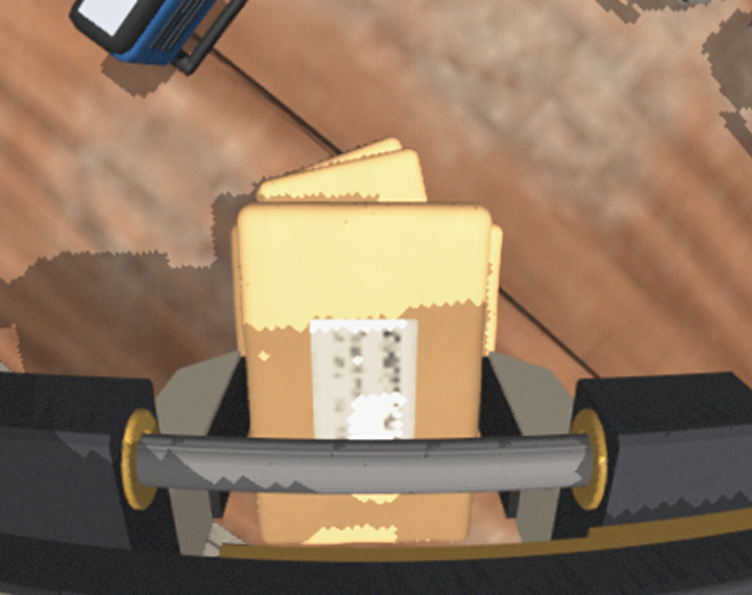

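```bash
python3 -c "
from h import *
k=lambda l:[(110+x/1.75,80+y/1.75) for x,y in l]
c=np.array([476,-413.6]); a=np.radians(40.35); X=np.array([np.cos(a),np.sin(a)]); Y=np.array([np.sin(a),-np.cos(a)])
P=px('w7',k([(233,230),(239,350),(501,230),(490,350)]),42,True)-np.array([474.95,-414.3])
print('pile ends in tool frame',P@X,P@Y)
z=133.5-28.7+14
Q=px('w7',k([(239,212),(245,350),(491,212),(484,350),(365,204)]),z,True)-np.array([474.95,-414.3])
print('packet',Q@X,Q@Y)
"
```

```text
pile ends in tool frame [ 28.6064308  -17.97103998  28.62702777 -17.94302177] [-47.34083456 -47.80903912  48.85781188  47.6086176 ]
packet [49.6175607  14.67872519 49.6059045  14.72439325 51.38514582] [-29.7529859  -30.17461726  29.41541668  29.69856467  -0.17113939]
```

play_rows(
  commands=[
    {"x":0,"y":0,"z":0.02,"twist":0},
    {"x":0,"y":0,"z":0.04,"twist":0},
    {"x":0,"y":0,"z":0.053,"twist":0},
    {"x":0,"y":0,"z":0.059,"twist":0},
    {"x":0,"y":0,"z":0.0615,"twist":0},
    {"x":0,"y":0,"z":0.0615,"twist":0},
    {"x":0,"y":0,"z":0.0615,"twist":0},
    {"x":0,"y":0,"z":0.0615,"twist":0},
  ],
)

```text
time: 22.85
tool_pos: [475.3, -414.6, 72.8]
tcp_rot: [3.14, 0.0, 0.704]
contact_force: [0.1, 0.5, 0.1]
grip_width: 61.7
finger_force: 30.0
```

play_rows(
  commands=[
    {"x":0,"y":0,"z":0.0005,"twist":0},
    {"x":0,"y":0,"z":0.001,"twist":0},
    {"x":0,"y":0,"z":0.001,"twist":0},
    {"x":0,"y":0,"z":0.001,"twist":0},
    {"x":0,"y":0,"z":0.001,"twist":0},
    {"x":0,"y":0,"z":0.001,"twist":0},
    {"x":0,"y":0,"z":0.001,"twist":0},
    {"x":0,"y":0,"z":0.001,"twist":0},
  ],
)

```text
time: 23.65
tool_pos: [475.0, -414.3, 70.9]
tcp_rot: [3.142, 0.0, 0.704]
contact_force: [-0.6, -0.1, -0.5]
grip_width: 61.2
finger_force: 30.0
```

play_rows(
  commands=[
    {"x":0,"y":0,"z":0.0004,"twist":0},
    {"x":0,"y":0,"z":0.0008,"twist":0},
    {"x":0,"y":0,"z":0.0008,"twist":0},
    {"x":0,"y":0,"z":0.0008,"twist":0},
    {"x":0,"y":0,"z":0.0008,"twist":0},
    {"x":0,"y":0,"z":0.0008,"twist":0},
    {"x":0,"y":0,"z":0.0008,"twist":0},
    {"x":0,"y":0,"z":0.0008,"twist":0},
  ],
)

```text
time: 24.45
tool_pos: [475.0, -414.3, 70.2]
tcp_rot: [3.141, 0.0, 0.704]
contact_force: [-0.1, 0.2, 0.9]
grip_width: 61.6
finger_force: 30.0
```

play_rows(
  commands=[
    {"x":0,"y":0,"z":0,"twist":0},
    {"x":0,"y":0,"z":0,"twist":0},
    {"x":0,"y":0,"z":0,"twist":0},
    {"x":0,"y":0,"z":0,"twist":0},
    {"x":0,"y":0,"z":0,"twist":0},
    {"x":0,"y":0,"z":0,"twist":0},
    {"x":0,"y":0,"z":0,"twist":0},
    {"x":0,"y":0,"z":0,"twist":0},
  ],
  jaw=0.1,
)

```text
time: 25.25
tool_pos: [475.0, -414.3, 70.1]
tcp_rot: [3.142, 0.0, 0.704]
contact_force: [0.3, -0.5, 0.0]
grip_width: 82.4
finger_force: 0.0
```

play_rows(
  commands=[
    {"x":0,"y":0,"z":-0.01,"twist":0},
    {"x":0,"y":0,"z":-0.04,"twist":0},
    {"x":0,"y":0,"z":-0.08,"twist":0},
    {"x":0,"y":0,"z":-0.12,"twist":0},
    {"x":-0.02,"y":0,"z":-0.15,"twist":0},
    {"x":-0.04,"y":0,"z":-0.18,"twist":0},
    {"x":-0.06,"y":0,"z":-0.2,"twist":0},
    {"x":-0.06,"y":0,"z":-0.2,"twist":0},
  ],
)

```text
time: 26.05
tool_pos: [428.3, -455.6, 274.7]
tcp_rot: [3.134, 0.001, 0.702]
contact_force: [0.0, -0.3, -0.1]
grip_width: 82.6
finger_force: 0.0
```

```bash
python3 -c "
from h import *
cap('wrist','w8'); o=bot.get_obs(); print(o['tool_pos'],o['contact_force'],o['grip_width'],o['time'])"
```

```text
[ 428.82793712 -454.10697083  272.28458979] [ 0.24545218  0.1100835  -0.24664591] 82.6500154900265 26.1
```

View pics/w8.png

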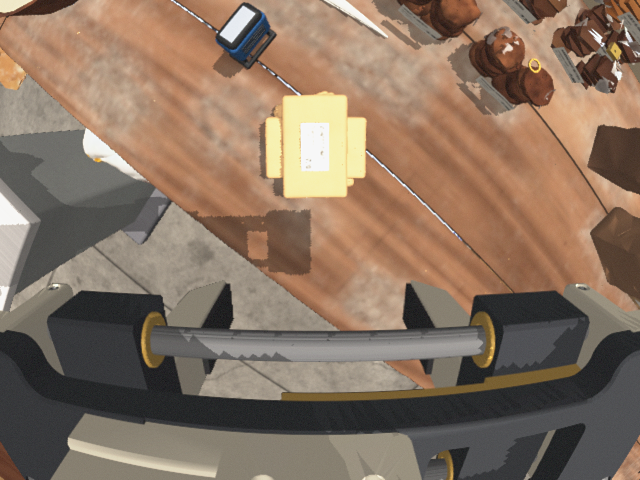

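The packet at (315,146) lies label up, centred and crosswise on the pile, and the stamp stands upright at (245,35). The gripper is clear of everything, so I'm handing in.

```bash
python3 -c "
from plant import bot
print(bot.close_job())"
```

```text
the job is handed in; nothing more can be done
None
```

The job is handed in: the packet was stamped on its -y strip and now lies label up, centred and crosswise on the pile, with the stamp upright on the bare counter; the cameras show no ink on the strip, but the head hit its hard stop (27 N, no further travel).

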